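Spent tealight through the sprung flap

TASK

Clear the spent tealight off the altar into its collecting box: push the box's self-closing flap open with one finger and, keeping it open, push the tealight along the landing with the other finger until it drops in past the flap. Only push it, do not pick it up or carry it; then take the hand away so that the flap springs shut, and leave the jar, bowl, tiger and bottle where they stand.

Things in the scene. Friction and masses are not known exactly. Their poses are not given: they have to be found in the camera images.
- box: Fixed wooden collecting box, 200 mm long (its x), 116 mm wide (its y), at most 131 mm high. Origin on the table below the middle of the lip; x points level in the direction to push the tealight, z up. From x = -100 to 0 mm it is a solid block with a flat top, the landing, 90 mm above the table, with 6 mm high side rails 108 mm apart. From x = 0 to 92 mm it is the bin, covered by the flap.
- lip (a point): Middle of the lip: the edge of the landing where the flap begins, at landing height (90 mm above the table).
- hinge (a point): Middle of the flap's hinge rod (10 mm thick, along box y) at the far, upper edge of the flap: 90 mm beyond the lip and 36 mm above the landing. Nothing may pass through it.
- flap (a joint): Sprung aluminium flap, 96 mm wide, 4 mm thick; rad. Closed (0) it slopes from the lip up to the hinge rod, 22 degrees from level; pushed down or forward, its free lower edge swings down into the bin (stop at 0.9), and it shuts when let go. Spring: 0.7 N at the free edge, about 4 N 25 mm from the hinge. A fingertip 5 mm above the landing holds it 0.25 rad open 40 mm before the hinge, 0.6 at 19 mm.
- tealight_center (a point): Centre of the spent tealight, an upright flat aluminium cup, 38 mm across, 16 mm high, about 18 g, standing loose on the landing with its centre 26 to 50 mm before the lip and up to 20 mm to either side of the middle. Once its centre is past the lip and the flap is open it tips into the bin.
- bin (a point): Middle of the bin floor, 6 mm above the table, 46 mm beyond the lip. The bin is 92 mm long and 100 mm wide inside, below the flap; its side walls rise beside the flap and follow the closed flap's slope.
- jar: White porcelain jar with screw lid, 80 mm across, 107 mm high, loose; origin at centre of its underside. Leave alone.
- bowl: Stainless bowl, 104 mm across, 45 mm high, loose; origin at centre of its underside. Leave alone.
- tiger: Ceramic seated tiger figurine, about 80 x 60 mm, 92 mm high, loose; origin at centre of its underside. Leave alone.
- bottle: Empty amber glass bottle, 60 mm across, 160 mm high, loose; origin at centre of its underside. Leave alone.
- tealight: The same tealight's body; origin at the centre of its underside, 8 mm below its centre; z up.

How it is judged (in metres and radians):
On the way, in this order (a step that is already met when the one before it is completed fails the run):
1. a finger holds the flap open (0.2 rad or more) while the tealight still stands on the landing, its centre before the lip (contact force between the fingers and flap above 0.2 N and value of joint flap above 0.2 rad and x of tealight_center in the frame of box below -0.003 m and z of tealight_center in the frame of box above 0.09 m), for 0.1 s.
2. the tealight has been pushed over the lip and down past the flap while a finger still holds the flap open (contact force between the fingers and flap above 0.2 N and value of joint flap above 0.2 rad and x of tealight_center in the frame of box between 0 and 0.092 m and y of tealight_center in the frame of box between -0.05 and 0.05 m and z of tealight_center in the frame of box below 0.085 m), for 0.05 s.
At the end, for the whole second after the job is handed in: The tealight lies at rest in the bin (centre below 60 mm above the table, inside the walls) and the flap is shut (under 0.08 rad) (x of tealight_center in the frame of box between 0 and 0.092 m and y of tealight_center in the frame of box between -0.05 and 0.05 m and z of tealight_center in the frame of box below 0.06 m and value of joint flap below 0.08 rad and linear speed of tealight below 0.03 m/s); the robot touches nothing.
It fails at once if the tealight is lifted: its centre more than 15 mm above its height on the landing (z of tealight_center in the frame of box above 0.113 m).
It fails at once if the tealight falls off the box onto the table (z of tealight_center in the frame of box below 0.08 m and (x of tealight_center in the frame of box below -0.01 m or y of tealight_center in the frame of box above 0.058 m or y of tealight_center in the frame of box below -0.058 m)).
It fails at once if the jar, bowl, tiger or bottle is pushed more than 20 mm or tipped (distance of any of jar, bowl, tiger, bottle from where it was at the start of the episode above 0.02 m or angle between any of jar, bowl, tiger, bottle's own z axis and vertical above 0.3 rad).
It also fails if it takes over 38 s, if anything falls off the work surface, if the arm or the gripper's body presses on something with over 40 N, if the wrist force passes 120 N, or if a joint passes its speed limit or range.

ROBOT

A 7-joint arm with a two-finger parallel gripper is mounted at the origin on the work surface. World frame = base frame: x ahead of the robot, y to its left, z up, the work surface at z = 0. Lengths are in mm, angles in degrees, forces in N, time in s.
With the tool pointing down it reaches from about 350 to 900 mm from the base axis. Payload 8.1 kg.
Tool frame: the origin (TCP) lies at the very end of the fingers, on their centre line; the grasp point (between the pads) lies 19 mm behind it; x points along the fingers, z is the direction in which the jaws open and shut, and the axes are right-handed (so a half turn about x gives the same grasp; the last joint's range is limited). The gripper opens to 85 mm and grips with 20 to 120 N. Pads are 22 mm wide; open, the fingers measure 114 mm over their backs; the gripper's body (76 mm by 85 mm) begins 54 mm behind the grasp point. The pads swing forward as they close: fully open they stand 13 mm farther back than shut.
Start: joints at [-69.42, 24.895, 1.432, 90.138, -0.665, 64.973, -4.303], TCP at [278.503, 559.533, 231.323] pointing down, gripper open.
Joint ranges: [-149.89, 149.89], [-25.12, 119.58], [-72.63, 75.52], [4.76, 147.25], [-75.54, 255.54], [6.69, 114.76], [-157.13, 157.13]. Speed limits (degrees/s): [127.2, 127.2, 172.46, 172.46, 180, 180, 180].

INTERFACE

Orientations are given as a 3x3 rotation matrix whose columns are the frame's x, y, z axes.
In Python, from bench import ctrl gives the robot as it stands.
- The arm moves only by the tool play_rows, never from a script. Its arguments are lists of equal length, an entry for each row: "delta_pos": the shift along the tool's x, y, z as a fraction of full scale, a list of three; "dr": the turn, a rotation vector about the tool's x, y, z as a fraction of full scale, a list of three. A call has exactly 8 rows; each row is the pose to reach, as a shift and turn from the pose commanded when the call began, along the tool's axes at that moment; what a row does not reach only later rows make up. Full scale, the value 1, is 0.1 m for a shift and 30 degrees for a turn. A row lasts 1/10 s, in which the tool goes at most 50 mm and 8.59 degrees, less where a joint would pass 70% of its speed; a pose out of reach is approached as far as the arm can. A call with a number of a shift or a turn outside -1 to 1 is refused whole. A call with a gripper value outside its range is refused whole. "gripper" is the opening, from 0 (shut) to 1 (fully open), set as the call begins (left out, the last holds). The fingers move at their own pace and stop on an object; "force" is the grip in N (left out, the last holds). Time passes only in rows, so rows that repeat a pose let the fingers close, or fill a call up. It gives the time, the measured TCP pose, the force and the opening at its end, in the units of the state.
- ctrl.read_state(): the state, without advancing time (a new reading comes with each control period).
- ctrl.read_camera(name): name is "scene" or "top"; returns a dict with "image" (480x640x3 uint8, red, green, blue), "range_z" (480x640 float32, mm along the optical axis (not along the pixel's ray), 0 where there is no reading), "K" (3x3 intrinsics, pixels), "k1" (the pictures are not rectified: a ray, as slopes to the right and down, at radius r is drawn at 1 + k1 r^2 times it, then the intrinsics apply), "origin" and "orientation" of the camera in the world. Camera axes: x right, y up, looking along -z (the intrinsics and any distortion apply to the point x, -y, -z); pixel columns grow to the right and rows downward; lengths in mm; the calibration is good to about 2 mm. A picture is of the moment at which its call begins.
- ctrl.sign_off(): hands the job in, once; it reports no verdict.
The state is a dict: "clock": time; "qpos": joint angles; "joint_vel": joint speeds; "joint_efforts": joint torques, N m; "ee_pos": TCP position; "ee_rot": TCP orientation; "ft_force": force on the tool from outside, world axes, zero at the start; "ft_torque": the same for the moment, N m; "width": finger opening in mm.
Only numpy, scipy, OpenCV 4.12 (cv2) and the standard library are available. Lean on these libraries where they do the work, as an engineer would, in place of code of your own. Each camera call takes 0.05 s, during which the arm holds its last target.

## Working session

There is one attempt and no reset: what is moved stays moved. The work goes in short steps, Python scripts to look and compute and a tool call to move; the robot and the scene stay as the last step left them, time stands still between calls to the robot, and variables do not carry over. Pictures are saved under pics/ and viewed, and the job is handed in when it is done.

Besides the shell and the picture viewer there is one more tool, called as a command line: name --argument value ..., lists and objects as JSON in quotes. play_rows: Moves the arm, as the interface text tells. Shift numbers are shares of 0.1 m and turn numbers shares of 30 degrees, none past 1 either way. Its arguments: {"type":"object","properties":{"delta_pos":{"type":"array","items":{"type":"array","items":{"type":"number","minimum":-1,"maximum":1}}},"dr":{"type":"array","items":{"type":"array","items":{"type":"number","minimum":-1,"maximum":1}}},"gripper":{"type":"number"},"force":{"type":"number"}},"required":["delta_pos","dr"]}

```bash
ls; mkdir -p pics; python3 - <<'E'
from bench import ctrl
import cv2,pickle
s=ctrl.read_state(); print(s)
for n in("scene","top"):
    c=ctrl.read_camera(n); pickle.dump(c,open(n+'.pkl','wb'))
    cv2.imwrite(f'pics/{n}0.png',c['image'][:,:,::-1])
    print(n,c['K'],c['k1'],c['origin'],c['orientation'])
E
```

```text
pics
{'clock': 0.0, 'qpos': array([-69.41825408,  24.93452861,   1.43212404,  90.19177149,
        -0.66593576,  64.97359757,  -4.30407425]), 'joint_vel': array([ 0.0510713 ,  0.04651148,  0.02164219,  0.00138019, -0.04205465,
       -0.06239092,  0.08994529]), 'joint_efforts': array([ 1.23299913e-03, -6.70470643e+01,  1.02579977e+00, -3.16201365e+01,
        1.55681331e-02,  1.26620338e-02, -6.00228168e-05]), 'ee_pos': array([278.30698319, 559.02283059, 230.52905694]), 'ee_rot': array([[-5.90800248e-04, -8.95189736e-01,  4.45684853e-01],
       [-1.48493758e-03,  4.45685224e-01,  8.95188514e-01],
       [-9.99998723e-01, -1.32936591e-04, -1.59261182e-03]]), 'ft_force': array([ 0.19645221, -0.06248081, -0.17338776]), 'ft_torque': array([ 0.01922657, -0.03897778,  0.01498903]), 'width': 85.0232966086445}
scene [[435.79125585   0.         319.5564085 ]
 [  0.         435.79125585 235.23893083]
 [  0.           0.           1.        ]] -0.09724343768541323 [1055.26279326 -222.50036466  715.25819564] [[ 0.60024851 -0.61452479  0.51191895]
 [ 0.79972929  0.47043378 -0.3729948 ]
 [-0.01160942  0.63328615  0.77383065]]
top [[445.93604633   0.         316.90732296]
 [  0.         445.93604633 239.55378243]
 [  0.           0.           1.        ]] 0.011800701248994573 [583.69087444  79.94509682 852.99035858] [[ 0.01959421  0.99831592 -0.05460217]
 [-0.999577    0.02073438  0.0203937 ]
 [ 0.02149149  0.05417947  0.99829991]]
```

View pics/scene0.png

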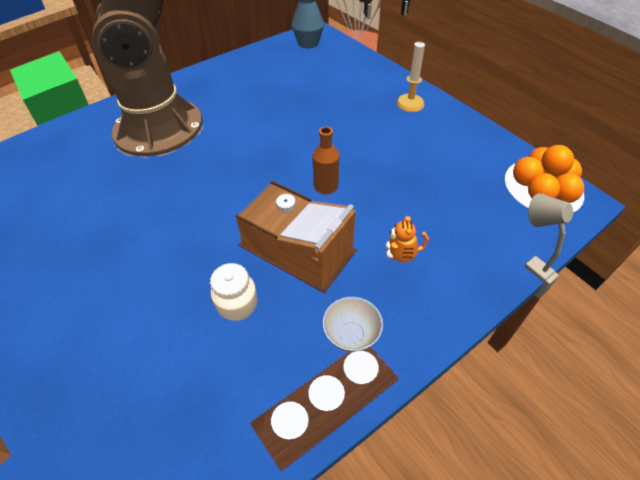

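View pics/top0.png

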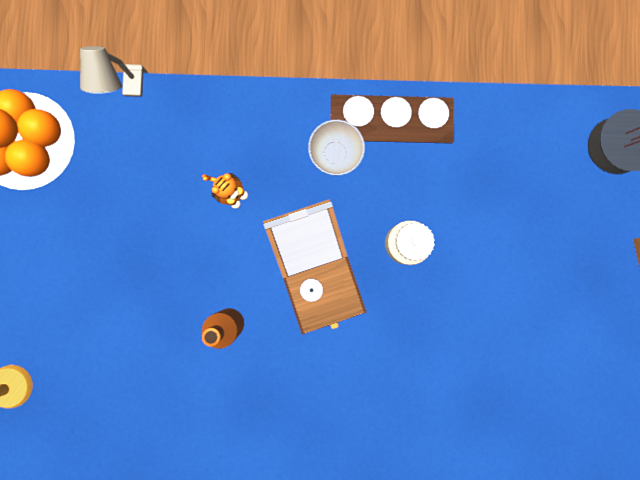

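```bash
cat > h.py <<'E'
import numpy as np,cv2,pickle
def load(n): return pickle.load(open(n+'.pkl','rb'))
def ray(c,uv):
    uv=np.atleast_2d(np.float64(uv)); K=c['K']
    d=np.c_[(uv[:,0]-K[0,2])/K[0,0],(uv[:,1]-K[1,2])/K[1,1]]
    p=d.copy()
    for _ in range(20): p=d/(1+c['k1']*(p**2).sum(1,keepdims=True))
    return np.c_[p[:,0],-p[:,1],-np.ones(len(p))]@np.array(c['orientation']).T
def plane(c,uv,z):
    r=ray(c,uv); o=np.array(c['origin']); return o+r*((z-o[2])/r[:,2:3])
def tri(c1,u1,c2,u2):
    r1=ray(c1,u1)[0];r2=ray(c2,u2)[0];o1=np.array(c1['origin']);o2=np.array(c2['origin'])
    t=np.linalg.lstsq(np.c_[r1,-r2],o2-o1,rcond=None)[0]
    a=o1+t[0]*r1;b=o2+t[1]*r2
    return (a+b)/2,np.linalg.norm(a-b)
def cloud(c):
    v,u=np.mgrid[0:480,0:640]; r=ray(c,np.c_[u.ravel(),v.ravel()]); z=c['range_z'].ravel().astype(float)
    return (np.array(c['origin'])+r*z[:,None]).reshape(480,640,3),c['range_z']>0
E
python3 - <<'E'
from h import *
for n,(x0,y0,x1,y1) in dict(top=(255,190,385,345),scene=(225,175,365,295)).items():
    c=load(n); im=c['image'][y0:y1,x0:x1,::-1]; f=min(800//(x1-x0),600//(y1-y0))
    cv2.imwrite(f'pics/{n}_crop.png',cv2.resize(im,None,fx=f,fy=f,interpolation=cv2.INTER_CUBIC)); print(n,f,(x0,y0))
E
```

```text
top 3 (255, 190)
scene 5 (225, 175)
```

View pics/top_crop.png

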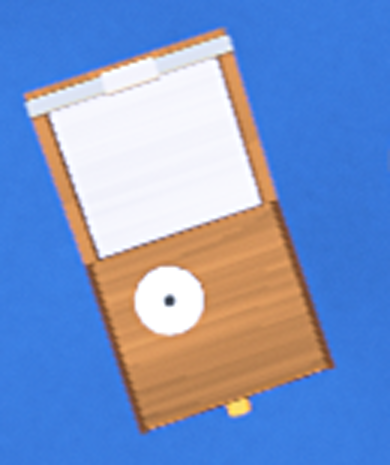

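View pics/scene_crop.png

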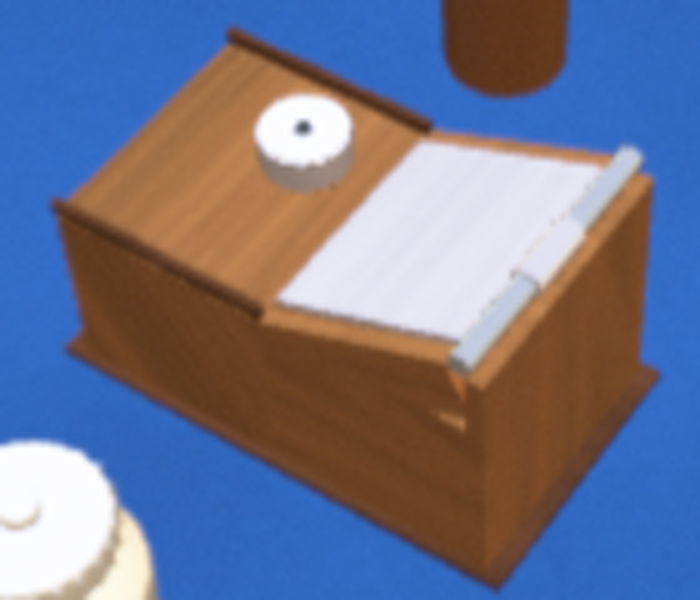

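```bash
python3 - <<'E'
from h import *
t=load('top');s=load('scene')
T=lambda p:(( p[0]+.5)/3-.5+255,(p[1]+.5)/3-.5+190)
S=lambda p:((p[0]+.5)/5-.5+225,(p[1]+.5)/5-.5+175)
for n,a,b in [('lipL',(98,259),(412,140)),('lipR',(263,206),(278,303)),('rodL',(28,106),(632,157)),('rodR',(232,43),(462,358)),('tea',(169,300),(304,128)),('landL',(143,432),(232,33)),('landR',(332,366),(58,205)),('railendL',(88,264),(430,127)),('railendR',(275,202),(262,313))]:
    print(n,*[np.round(x,1) for x in tri(t,T(a),s,S(b))])
# masks in top: tealight
C,ok=cloud(t)
reg=np.zeros((480,640),bool); reg[195:340,260:370]=True
im=t['image'].astype(int)
wood=reg&ok&(abs(C[...,2]-90)<5)
print('landing z',np.median(C[...,2][wood]),wood.sum())
r=cv2.minAreaRect(np.argwhere(wood)[:,::-1].astype(np.float32)); print(r, np.round(plane(t,cv2.boxPoints(r),90),1))
m=reg&(im.min(2)>225); 
n,l,st,ce=cv2.connectedComponentsWithStats(m.astype(np.uint8))
for i in range(1,n):
    if st[i,4]>50: print(st[i],ce[i],plane(t,ce[i],106), np.nanmedian(C[l==i],axis=0))
E
```

```text
lipL [560.9 111.5  89.7] 4.9
lipR [594.7  20.9  87.6] 2.1
rodL [644.9 151.1 125.2] 2.1
rodR [682.6  42.2 127.4] 1.6
tea [540.4  72.5 104.1] 0.8
landL [465.4  85.7  90.7] 0.5
landR [504.4 -20.2  90.5] 0.4
railendL [559.2 118.9  90.8] 0.5
railendR [596.7  13.6  89.2] 0.6
landing z 89.69144309721423 3748
((316.1000061035156, 271.3000183105469), (108.7823486328125, 68.30518341064453), 71.56504821777344) [[639.1 150.9  90. ]
 [678.8  40.6  90. ]
 [503.5 -21.1  90. ]
 [465.3  88.3  90. ]]
[ 272  210   69   65 3007] [306.31759228 240.94878617] [[621.83667933  82.39655483 106.        ]] [621.28273408  82.97066311 110.44193613]
[300 279  23  22 378] [310.92328042 289.71693122] [[540.60908875  73.0197604  106.        ]] [540.3240654   73.02747988 106.02284851]
```

```bash
python3 - <<'E'
from h import *
for n in('top','scene'):
    c=load(n);C,ok=cloud(c)
    for k,(u,v) in dict(top=dict(candle=(10,385),bottletop=(211,337),tiger=(227,187),jar=(410,242),bowl=(336,147)),scene=dict(candletop=(418,46),candlebase=(411,103),bottletop=(326,132),bottlebase=(326,185),jar=(230,280))).get(n).items():
        p=C[v-3:v+4,u-3:u+4][ok[v-3:v+4,u-3:u+4]]
        print(n,k,np.median(p,axis=0).round() if len(p) else None)
th=np.radians(19.7)
L=np.array([578.5,66.3]);ux=np.array([np.cos(th),np.sin(th)]);uy=np.array([-ux[1],ux[0]])
print('center',L-14.5*ux+17*uy)
E
```

```text
top candle [355. 612.  18.]
top bottletop [469. 225. 160.]
top tiger [713. 221.  86.]
top jar [624. -94.  98.]
top bowl [810.  29.   4.]
scene candletop [349. 613. 178.]
scene candlebase [364. 606.  15.]
scene bottletop [476. 221. 159.]
scene bottlebase [493. 207.  29.]
scene jar [ 634. -105.   98.]
center [559.11805771  77.41711801]
```

play_rows --delta_pos '[[0,-0.05,-0.03],[0,-0.18,-0.12],[0,-0.33,-0.21],[0,-0.5,-0.32],[0,-0.65,-0.42],[0,-0.8,-0.52],[0,-0.93,-0.6],[0,-1,-0.65]]' --dr '[[0.03,0,0],[0.1,0,0],[0.2,0,0],[0.32,0,0],[0.44,0,0],[0.56,0,0],[0.66,0,0],[0.73,0,0]]' --gripper 1

```text
clock: 0.9
ee_pos: [340.7, 454.5, 231.6]
ee_rot: [[0.001, -0.659, 0.752], [-0.0, 0.752, 0.659], [-1.0, -0.001, 0.0]]
ft_force: [0.9, -0.6, 0.2]
width: 85.1
```

play_rows --delta_pos '[[0,-0.06,-0.01],[0,-0.2,-0.04],[0,-0.35,-0.07],[0,-0.5,-0.1],[0,-0.65,-0.13],[0,-0.8,-0.16],[0,-0.92,-0.18],[0,-1,-0.2]]' --dr '[[0.03,0,0],[0.1,0,0],[0.2,0,0],[0.32,0,0],[0.44,0,0],[0.56,0,0],[0.66,0,0],[0.715,0,0]]'

```text
clock: 1.7
ee_pos: [391.4, 367.4, 231.3]
ee_rot: [[0.0, -0.341, 0.94], [-0.0, 0.94, 0.341], [-1.0, -0.0, 0.0]]
ft_force: [-0.3, -0.3, 0.7]
width: 85.4
```

play_rows --delta_pos '[[0,-0.1,0.02],[0,-0.25,0.05],[0,-0.4,0.08],[0,-0.55,0.11],[0,-0.7,0.14],[0,-0.85,0.17],[0,-0.95,0.19],[0,-1,0.2]]' --dr '[[0,0,0],[0,0,0],[0,0,0],[0,0,0],[0,0,0],[0,0,0],[0,0,0],[0,0,0]]'

```text
clock: 2.5
ee_pos: [444.6, 280.4, 231.4]
ee_rot: [[0.0, -0.344, 0.939], [-0.0, 0.939, 0.344], [-1.0, -0.0, 0.0]]
ft_force: [-0.6, 0.1, 0.2]
width: 85.2
```

play_rows --delta_pos '[[0,-0.1,0.02],[0,-0.25,0.05],[0,-0.4,0.08],[0,-0.55,0.11],[0,-0.7,0.14],[0,-0.85,0.17],[0,-0.95,0.19],[0,-1,0.2]]' --dr '[[0,0,0],[0,0,0],[0,0,0],[0,0,0],[0,0,0],[0,0,0],[0,0,0],[0,0,0]]'

```text
clock: 3.3
ee_pos: [497.5, 194.0, 231.3]
ee_rot: [[0.0, -0.344, 0.939], [-0.0, 0.939, 0.344], [-1.0, -0.0, -0.0]]
ft_force: [0.0, 0.2, 0.1]
width: 85.8
```

play_rows --delta_pos '[[0,-0.1,0.02],[0,-0.25,0.05],[0,-0.4,0.08],[0,-0.55,0.11],[0,-0.7,0.14],[0,-0.85,0.17],[0,-0.95,0.19],[0,-1,0.2]]' --dr '[[0,0,0],[0,0,0],[0,0,0],[0,0,0],[0,0,0],[0,0,0],[0,0,0],[0,0,0]]'

```text
clock: 4.1
ee_pos: [550.8, 107.1, 231.3]
ee_rot: [[0.0, -0.344, 0.939], [-0.0, 0.939, 0.344], [-1.0, -0.0, 0.0]]
ft_force: [-0.0, -0.6, 0.1]
width: 85.4
```

play_rows --delta_pos '[[0,-0.15,-0.01],[0.05,-0.31,-0.02],[0.2,-0.31,-0.02],[0.4,-0.31,-0.02],[0.6,-0.31,-0.02],[0.78,-0.31,-0.02],[0.85,-0.31,-0.02],[0.85,-0.31,-0.02]]' --dr '[[0,0,0],[0,0,0],[0,0,0],[0,0,0],[0,0,0],[0,0,0],[0,0,0],[0,0,0]]'

```text
clock: 4.9
ee_pos: [558.6, 77.8, 145.6]
ee_rot: [[-0.002, -0.345, 0.939], [-0.0, 0.939, 0.345], [-1.0, 0.0, -0.002]]
ft_force: [-0.5, -0.1, 0.1]
width: 85.6
```

```bash
cat > look.py <<'E'
import sys
from bench import ctrl
from h import *
k=sys.argv[1]
s=ctrl.read_state(); print(s['clock'],s['ee_pos'].round(1),s['ft_force'].round(1),round(s['width'],1))
for n,(x0,y0,x1,y1) in dict(top=(235,160,405,330),scene=(195,115,395,265)).items():
    c=ctrl.read_camera(n); pickle.dump(c,open(n+k+'.pkl','wb'))
    cv2.imwrite(f'pics/{n}_{k}.png',cv2.resize(c['image'][y0:y1,x0:x1,::-1],None,fx=3.5 if n=='top' else 4,fy=3.5 if n=='top' else 4,interpolation=cv2.INTER_CUBIC))
E
python3 look.py a
```

```text
4.9 [558.6  77.8 145.6] [-0.5 -0.1  0.1] 85.6
```

View pics/scene_a.png

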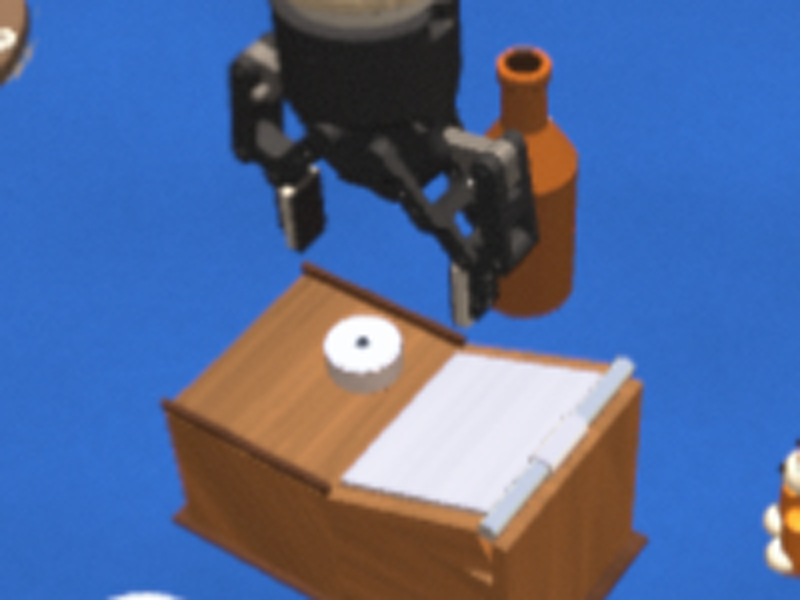

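View pics/top_a.png

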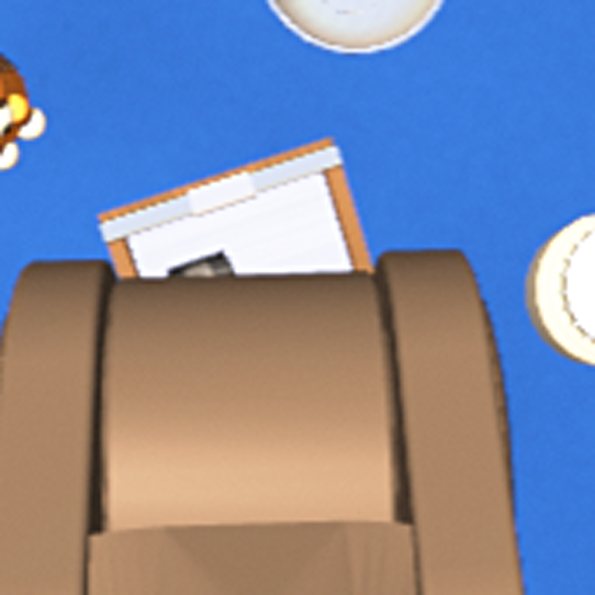

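```bash
python3 - <<'E'
from h import *
c=load('scenea');C,ok=cloud(c)
th=np.radians(19.7)
L=np.array([578.5,66.3]);ux=np.array([np.cos(th),np.sin(th)]);uy=np.array([-ux[1],ux[0]])
for nm,(x0,x1,y0,y1) in dict(A=(305,332,145,199),B=(262,280,150,180)).items():
    P=C[y0:y1,x0:x1][ok[y0:y1,x0:x1]]
    q=np.c_[(P[:,:2]-L)@ux,(P[:,:2]-L)@uy,P[:,2]]
    q=q[(abs(q[:,1]-17)<30)&(q[:,2]>125)]
    print(nm,len(q))
    for z in range(140,200,4):
        s=q[(q[:,2]>=z)&(q[:,2]<z+4)]
        if len(s): print(z,len(s),np.percentile(s,[2,50,98],axis=0).round(1).tolist())
E
```

```text
A 923
156 1 [[34.0, 15.7, 158.2], [34.0, 15.7, 158.2], [34.0, 15.7, 158.2]]
160 9 [[29.4, 7.1, 160.3], [33.8, 9.3, 162.4], [34.9, 12.9, 163.7]]
164 9 [[28.7, 6.2, 164.2], [35.1, 10.9, 165.1], [39.5, 14.4, 167.8]]
168 22 [[30.2, 6.1, 168.4], [38.2, 11.6, 169.9], [41.3, 24.8, 171.9]]
172 18 [[29.0, 7.0, 172.3], [38.7, 11.9, 174.8], [41.3, 25.5, 176.0]]
176 20 [[27.8, 6.1, 176.3], [36.7, 11.0, 178.2], [41.6, 26.0, 179.8]]
180 19 [[28.5, 7.1, 180.3], [36.5, 11.3, 181.7], [42.3, 20.4, 183.8]]
184 24 [[27.6, 6.5, 184.1], [36.1, 11.3, 186.3], [41.5, 21.1, 187.7]]
188 14 [[28.7, 6.7, 188.3], [34.7, 11.3, 190.4], [41.2, 15.2, 191.7]]
192 11 [[27.9, 6.7, 192.2], [32.1, 7.7, 194.4], [41.7, 12.0, 195.7]]
196 10 [[31.1, 6.1, 196.5], [39.5, 10.4, 197.9], [44.2, 12.0, 199.8]]
B 355
156 7 [[-58.9, 10.4, 157.6], [-58.6, 16.5, 159.3], [-57.2, 25.1, 159.9]]
160 15 [[-64.6, 6.6, 160.7], [-58.5, 13.4, 162.7], [-57.2, 25.5, 163.8]]
164 16 [[-68.2, 6.0, 164.6], [-58.7, 11.9, 166.1], [-57.1, 25.9, 167.7]]
168 24 [[-71.9, 6.2, 168.5], [-59.1, 13.1, 170.4], [-57.0, 26.7, 172.0]]
172 17 [[-70.8, 6.2, 172.4], [-58.7, 12.3, 174.3], [-57.9, 28.0, 176.0]]
176 21 [[-68.5, 6.2, 176.3], [-58.9, 15.1, 178.2], [-57.3, 27.7, 179.7]]
180 19 [[-70.3, 5.8, 180.1], [-59.0, 13.4, 182.2], [-58.0, 28.3, 183.8]]
184 21 [[-71.9, 6.1, 184.1], [-59.3, 12.0, 186.0], [-57.5, 26.1, 187.8]]
188 18 [[-70.7, 5.7, 188.4], [-59.1, 11.2, 189.9], [-57.5, 27.7, 191.9]]
192 29 [[-63.7, 5.7, 192.2], [-59.5, 14.4, 194.9], [-57.8, 28.7, 195.8]]
196 10 [[-66.4, 6.6, 196.0], [-60.6, 12.5, 197.2], [-59.5, 22.6, 198.5]]
```

play_rows --delta_pos '[[0.08,0,0],[0.2,0,0],[0.32,0,0],[0.44,0,0],[0.54,0,0],[0.6,0,0],[0.63,0,0],[0.63,0,0]]' --dr '[[0,0,0],[0,0,0],[0,0,0],[0,0,0],[0,0,0],[0,0,0],[0,0,0],[0,0,0]]'

```text
clock: 5.8
ee_pos: [558.9, 78.0, 82.9]
ee_rot: [[-0.001, -0.345, 0.939], [-0.0, 0.939, 0.345], [-1.0, 0.0, -0.001]]
ft_force: [-0.8, -0.1, 0.4]
width: 85.2
```

```bash
python3 look.py b
```

```text
5.8 [558.9  78.   82.9] [-0.8 -0.1  0.4] 85.2
```

View pics/scene_b.png

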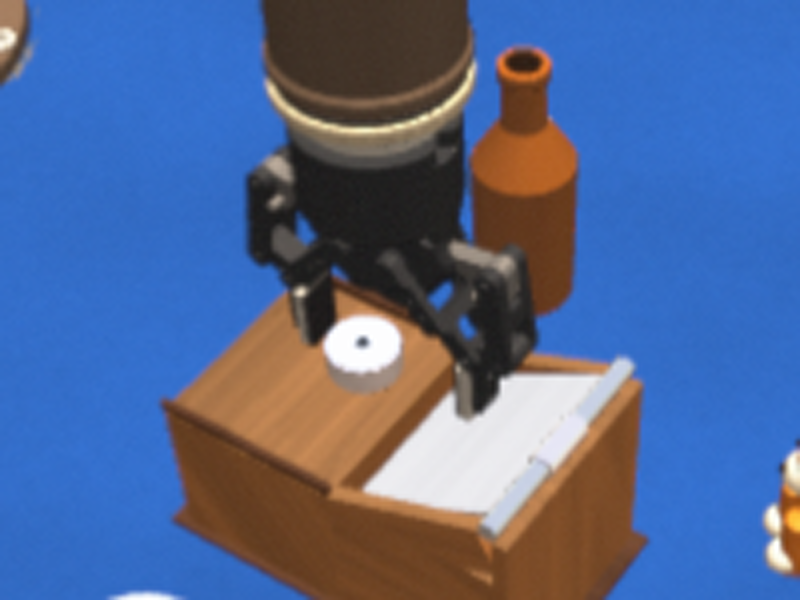

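play_rows --delta_pos '[[0,0,0.03],[0,0,0.06],[0.01,0,0.1],[0.01,0,0.14],[0.01,0,0.18],[0.01,0,0.22],[0.01,0,0.25],[0.01,0,0.25]]' --dr '[[0,0,0],[0,0,0],[0,0,0],[0,0,0],[0,0,0],[0,0,0],[0,0,0],[0,0,0]]'

```text
clock: 6.7
ee_pos: [583.1, 86.9, 82.2]
ee_rot: [[0.0, -0.345, 0.939], [-0.0, 0.939, 0.345], [-1.0, -0.0, 0.0]]
ft_force: [-2.0, -0.4, 0.8]
width: 85.5
```

```bash
python3 look.py c
```

```text
6.7 [583.1  86.9  82.2] [-2.  -0.4  0.8] 85.5
```

View pics/scene_c.png

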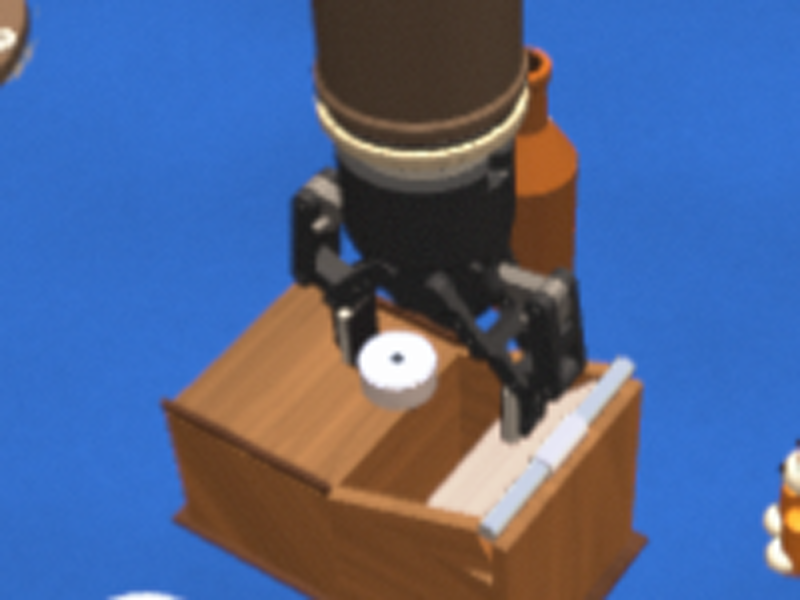

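play_rows --delta_pos '[[-0.03,0,0.02],[-0.03,0,0.04],[-0.03,0,0.06],[-0.03,0,0.08],[-0.03,0,0.1],[-0.03,0,0.12],[-0.03,0,0.12],[-0.03,0,0.12]]' --dr '[[0,0,0],[0,0,0],[0,0,0],[0,0,0],[0,0,0],[0,0,0],[0,0,0],[0,0,0]]' --gripper 0.9 --force 20

```text
clock: 7.6
ee_pos: [593.7, 90.8, 85.1]
ee_rot: [[-0.001, -0.345, 0.939], [-0.0, 0.939, 0.345], [-1.0, 0.0, -0.001]]
ft_force: [-4.0, -1.4, -1.2]
width: 77.0
```

```bash
python3 look.py d
```

```text
7.6 [593.7  90.8  85.1] [-4.  -1.4 -1.2] 77.0
```

View pics/scene_d.png

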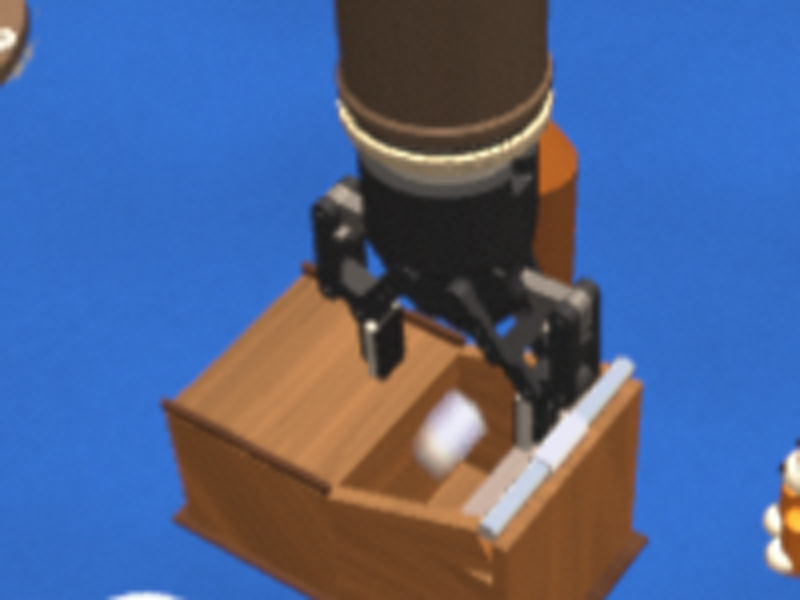

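It is falling in. I'll hold still so it settles, then look.

play_rows --delta_pos '[[0,0,0],[0,0,0],[0,0,0],[0,0,0],[0,0,0],[0,0,0],[0,0,0],[0,0,0]]' --dr '[[0,0,0],[0,0,0],[0,0,0],[0,0,0],[0,0,0],[0,0,0],[0,0,0],[0,0,0]]'

```text
clock: 8.5
ee_pos: [593.9, 90.9, 85.3]
ee_rot: [[-0.0, -0.345, 0.939], [-0.0, 0.939, 0.345], [-1.0, 0.0, -0.0]]
ft_force: [-4.2, -1.5, -2.4]
width: 76.9
```

```bash
python3 look.py e
```

```text
8.5 [593.9  90.9  85.3] [-4.2 -1.5 -2.4] 76.9
```

View pics/scene_e.png

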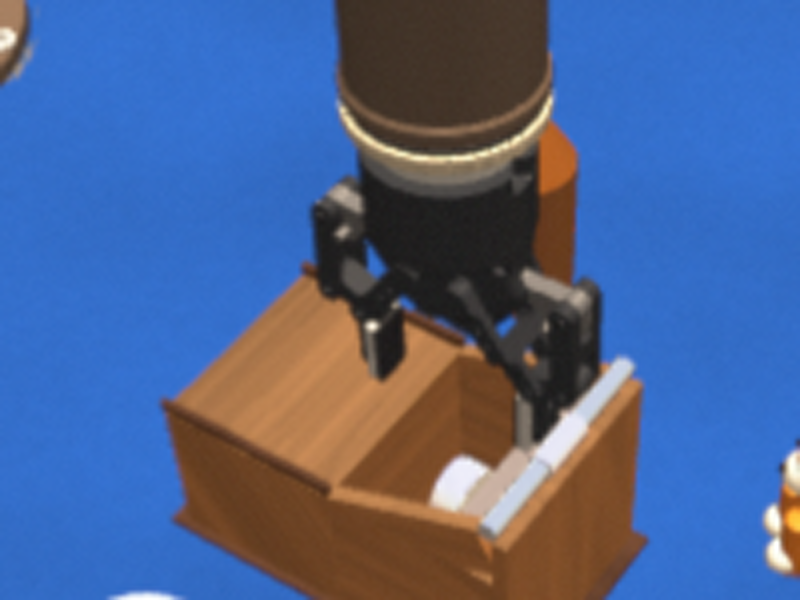

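play_rows --delta_pos '[[0,0,-0.05],[0,0,-0.12],[-0.03,0,-0.2],[-0.1,0,-0.25],[-0.25,0,-0.25],[-0.45,0,-0.25],[-0.7,0,-0.25],[-0.95,0,-0.25]]' --dr '[[0,0,0],[0,0,0],[0,0,0],[0,0,0],[0,0,0],[0,0,0],[0,0,0],[0,0,0]]'

```text
clock: 9.4
ee_pos: [570.1, 82.1, 181.8]
ee_rot: [[0.0, -0.345, 0.939], [0.0, 0.939, 0.345], [-1.0, 0.0, 0.0]]
ft_force: [0.7, 0.5, 0.3]
width: 77.2
```

play_rows --delta_pos '[[-0.1,0,-0.02],[-0.2,0,-0.1],[-0.3,0,-0.2],[-0.4,0,-0.35],[-0.5,0,-0.5],[-0.6,0,-0.7],[-0.6,0,-0.85],[-0.6,0,-0.95]]' --dr '[[0,0,0],[0,0,0],[0,0,0],[0,0,0],[0,0,0],[0,0,0],[0,0,0],[0,0,0]]'

```text
clock: 10.2
ee_pos: [479.4, 48.7, 240.2]
ee_rot: [[-0.001, -0.345, 0.939], [0.0, 0.939, 0.345], [-1.0, 0.0, -0.001]]
ft_force: [0.9, -0.2, 0.0]
width: 76.8
```

```bash
python3 look.py f; python3 - <<'E'
from h import *
th=np.radians(19.7)
L=np.array([578.5,66.3]);R=np.array([[np.cos(th),-np.sin(th)],[np.sin(th),np.cos(th)]])
c=load('scenee');C,ok=cloud(c)
P=C[228:246,303:318].reshape(-1,3);im=c['image'][228:246,303:318].reshape(-1,3).astype(int)
m=im.min(1)>150; q=np.c_[(P[:,:2]-L)@R,P[:,2]][m]; print('tealight pts',len(q),np.percentile(q,[5,50,95],axis=0).round())
for n in('scenef','topf'):
    C,ok=cloud(load(n)); q=np.dstack([(C[...,:2]-L)@R,C[...,2]])
    for x in(10,30,50,70):
        m=ok&(abs(q[...,0]-x)<3)&(abs(q[...,1])<40)&(q[...,2]<180)
        print(n,x,m.sum(),np.median(q[...,2][m]).round(1),'closed',round(90+x*.404,1))
    a=load(n[:-1])['image'].astype(int);b=load(n)['image'].astype(int)
    d=(abs(a-b).max(2)>60).astype(np.uint8)
    cv2.imwrite(f'pics/diff_{n}.png',d*255)
E
```

```text
10.2 [479.4  48.7 240.2] [ 0.9 -0.2  0. ] 76.8
tealight pts 176 [[ 14. -33.  31.]
 [ 26.   9.  40.]
 [ 71.  29.  99.]]
scenef 10 75 95.0 closed 94.0
scenef 30 80 102.6 closed 102.1
scenef 50 84 110.8 closed 110.2
scenef 70 89 119.0 closed 118.3
topf 10 169 96.1 closed 94.0
topf 30 167 103.8 closed 102.1
topf 50 181 111.8 closed 110.2
topf 70 181 120.0 closed 118.3
```

View pics/scene_f.png

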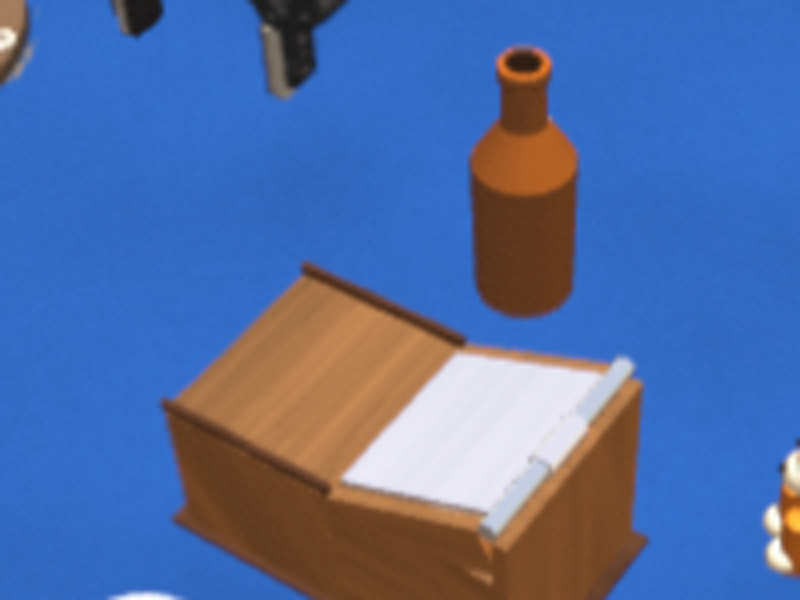

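View pics/diff_scenef.png

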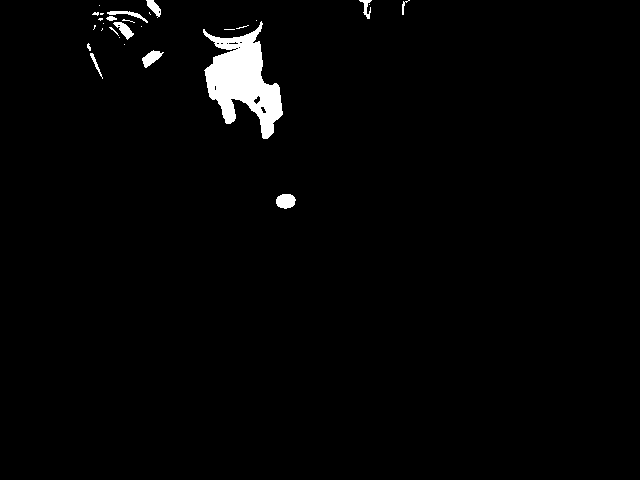

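play_rows --delta_pos '[[0,0,0],[0,0,0],[0,0,0],[0,0,0],[0,0,0],[0,0,0],[0,0,0],[0,0,0]]' --dr '[[0,0,0],[0,0,0],[0,0,0],[0,0,0],[0,0,0],[0,0,0],[0,0,0],[0,0,0]]'

```text
clock: 11.1
ee_pos: [481.3, 49.4, 240.3]
ee_rot: [[-0.0, -0.345, 0.939], [0.0, 0.939, 0.345], [-1.0, 0.0, -0.0]]
ft_force: [-0.1, -0.1, 1.1]
width: 77.0
```

```bash
python3 -c "
from bench import ctrl
s=ctrl.read_state();print(s['clock'],s['ee_pos'],s['ft_force']);print(ctrl.sign_off())"
```

```text
11.1 [481.29024573  49.44777541 240.30286808] [-0.10206999 -0.10676312  1.08188402]
the job is handed in; nothing more can be done
None
```

The tealight is in the bin and the flap has sprung shut behind it. I handed the job in at 11.1 s. With the jaws along the box's x axis, the front finger pressed the flap open and the rear finger pushed the tealight over the lip. The hand then backed off and up.

**Last checks:**
- **Flap:** it looks the same as at the start. Its measured heights are 0.5–2 mm above the nominal closed slope, about the same as the calibration error.
- **Other objects:** comparing the scene camera's first and last pictures, only the arm and the tealight's old spot changed. The jar, bowl, tiger and bottle had not moved.
- **Tealight:** I saw it in the bin before the flap closed. Its depth points (median about 40 mm above the table) were mixed with other surfaces, so its exact resting pose was not measured. I also could not see it once the flap closed.
- **Hand:** clear of everything, with only about 1 N left on the force sensor, close to its noise.

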